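# Measure the outlet air speed of the bench-top air cleaner

## Robot

A 7-joint arm with a two-finger parallel gripper is mounted at the origin on the work surface. World frame = base frame: x ahead of the robot, y to its left, z up, the work surface at z = 0. Lengths are in m, angles in rad, forces in N, time in s.
With the tool pointing down it reaches from about 0.425 to 0.925 m from the base axis. Payload 6.8 kg.
Tool frame: the origin (TCP) lies on the centre line of the jaws, within the pads' length; the fingertips stand bot.finger_overhang ahead of it and the grasp point (between the pads) lies 3 mm ahead of it (bot.finger_overhang is the distance from the TCP to the fingertips, in m); z points along the fingers, y is the direction in which the jaws open and shut (so a half turn about z gives the same grasp; the last joint's range is limited). The gripper opens to 85 mm and grips with 20 to 120 N. Pads are 22 mm wide; open, the fingers measure 114 mm over their backs; the gripper's body (76 mm by 85 mm) begins 54 mm behind the grasp point. The pads swing forward as they close: fully open they stand 13 mm farther back than shut.
Start: joints at [1.029, 0.477, 0.022, 1.555, -0.011, 1.109, -0.083], TCP at [0.284, -0.612, 0.253] pointing down, gripper open.
Joint ranges: [-2.96, 2.96], [-0.34, 2.1], [-1.41, 1.46], [0.24, 2.44], [-1.37, 4.51], [0.17, 1.92], [-2.96, 2.96]. Speed limits (rad/s): [2.39, 2.39, 3.14, 3.14, 3.14, 3.14, 3.14].

## Interface

Orientations are given as a unit quaternion [w, x, y, z].
In Python, from station import bot gives the robot as it stands.
- The arm moves only by the tool drive_tool, never from a script. Its argument "increments" is text: rows parted by semicolons, each of 4 numbers parted by spaces: the shift along the world's x, y, z in m, then the turn about the world's z in rad. In form: tx ty tz spin; .... A call has 1 to 12 rows; each row shifts and turns the commanded pose from where the row before left it; what a row does not reach is not made up. A row lasts 1/12 s, in which the tool goes at most 41.7 mm and 7.16 degrees, less where a joint would pass 70% of its speed; a pose out of reach is approached as far as the arm can. A call is refused whole if a number of a shift passes 0.0417 or a number of a turn 0.125, either way. A call with a gripper value outside its range is refused whole. "grip" is the opening, from 0 (shut) to 1 (fully open), set as the call begins (left out, the last holds). The fingers move at their own pace and stop on an object; "squeeze" is the grip in N (left out, the last holds). Time passes only in rows, so rows that do not move let the fingers close. It gives the time, the measured TCP pose, the force and the opening at its end, in the units of the state.
- bot.get_obs(): the state, without advancing time (a new reading comes with each control period).
- bot.read_camera(name): name is "side" or "top" or "wrist"; returns the picture (384x512x3 uint8, red, green, blue); there is no depth.
- bot.calibration(name): a dict with "fx", "fy", "cx", "cy" (pixels), "camera_from_world" (4x4, takes a point from world to camera coordinates). Camera axes: x right, y down, z forward; pixel columns grow to the right and rows downward; lengths in m; the calibration is good to about 2 mm. The wrist camera is an equidistant fisheye: a pixel r from the principal point sees the ray r / f radians off the axis. A picture is of the moment at which its call begins: read the wrist's pose just before it. calibration takes no time and is no camera call; for the wrist camera it gives the pose at the moment of the call.
- bot.hand_in(): hands the job in, once; it reports no verdict.
The state is a dict: "t": time; "q": joint angles; "joint_vel": joint speeds; "joint_torque": joint torques, N m; "eef_pos": TCP position; "tool_rot": TCP orientation; "contact_force": force on the tool from outside, world axes, zero at the start; "torque": the same for the moment, N m; "gripper_width": opening from 0.0 (shut) to 1.0 (fully open).
Only numpy, scipy, OpenCV 4.12 (cv2) and the standard library are available. Lean on these libraries where they do the work, as an engineer would, in place of code of your own. Each camera call takes 0.05 s, during which the arm holds its last target.

## Task

Check the outlet air speed of the air cleaner on the laboratory bench: set its fan dial to 6 on the 0 to 10 scale, then lift the vane probe out of its stand and pass its vane down through the narrow measuring slot in the top of the outlet duct. Finish while holding the probe by its handle for the reading: upright, the vane in the middle of the duct and facing squarely along it, the probe not resting on or touching the duct, and the dial still at 6. Leave the bottle, the dishes and the display unit where they are.

Things in the scene. Friction and masses are not known exactly. Their poses are not given: they have to be found in the camera images.
- fan_dial (a joint): Fan dial: black bar-grip knob on the cream housing's top. Value in rad: 0 at scale mark 0, grows clockwise seen from above, 0.4712 (27 deg) per mark, stop at mark 10; mark 6 = 2.827. The scale is 11 white ticks, no figures; 0 (front left), 5 (rear, +x of the unit) and 10 (front right) are longer. Light friction, stays where left; starts between marks 2.8 and 4.9.
- fan_dial_grip (a point): Where to pinch the dial's bar grip: on its vertical axis, 237 mm above the bench. The frame turns with the dial: the bar is 42 mm long along x, 14 mm wide along y, its top 7 mm above this point; the knob's 44 mm round skirt lies 23 mm below the point. The white pointer line is on the bar's -x end. z is up.
- slot (a point): Mouth centre of the measuring slot in the white cover plate on the outlet duct's top, 130 mm above the bench: 34 mm along x, 18 mm along y (2 mm clear all round the vane head), 7 mm thick. z up; y along the duct, +y to the cream housing (200 mm high, from y +110 to +350, x -130 to +130; dial axis at x -45, y +230). The duct ends at y -140; its end flanges are 137 mm high.
- duct_mid (a point): Middle of the duct's inside, straight below the slot's centre, 73 mm above the bench; same axes as the slot. The duct is 100 by 100 mm inside (inner floor 23 mm, inner top 123 mm above the bench).
- vane (a point): Centre of the vane head at the probe's lower end: dark ring 30 mm in diameter, 14 mm thick; its axis is this frame's y axis, to lie along the duct (either way round). z is up along the probe. A 10 mm shaft runs up to a 44 mm round finger guard, whose underside is 90 mm above the vane's centre. The probe's lowest point is 15 mm below the vane's centre.
- handle (a point): Centre of the probe's grey handle, 141 mm straight above the vane's centre; axes as the vane's. The handle is 30 mm along x, 24 mm along y, 90 mm high (45 mm up and down from here); the probe weighs about 0.16 kg. At the start it hangs upright in the well of its stand, the finger guard on the stand's rim.
- probe: The whole probe; its origin is the lowest point of the vane head, 15 mm below the vane's centre; axes as the vane's.
- stand: Fixed probe stand: white upright block 66 mm (x) by 56 mm (y), top 115 mm above the bench, on a dark 110 by 90 mm foot plate 8 mm thick. The well in its top is 40 by 24 mm and reaches down to the foot plate, so the probe has to be lifted straight up about 110 mm to come free. Origin at the centre of its underside.
- unit: The air cleaner (fixed): cream fan housing with outlet duct. Origin on the bench straight below the slot's centre; axes as the slot's.
- dishes: Bystander: two closed Petri dishes in a stack, 93 mm diameter, 33 mm high. Origin at the centre of the underside.
- bottle: Bystander: glass media bottle, 66 mm diameter, 135 mm high. Origin at the centre of the underside.
- display: Bystander: flat dark hand-held display unit, 120 by 62 by 22 mm, lying on the bench. Origin at the centre of the underside.
Things that resemble listed ones, but are neither listed nor needed, are in the scene too. Leave any purple look-alike of the probe alone.

How it is judged:
By the outcome, as a careful person would: the job done as asked, in the order asked, and still so for the second after the job is handed in, while the arm keeps its last pose, push and grip.
It also fails if it takes over 61 s, if anything falls off the work surface, if the arm or the gripper's body presses on something with over 40 N, if the wrist force passes 120 N, or if a joint passes its speed limit or range.

## Working session

There is one attempt and no reset: what is moved stays moved. The work goes in short steps, Python scripts to look and compute and a tool call to move; the robot and the scene stay as the last step left them, time stands still between calls to the robot, and variables do not carry over. Pictures are saved under pics/ and viewed, and the job is handed in when it is done.

Besides the shell and the picture viewer there is one more tool, called after ">>>" in YAML: its name, and indented under it one key for each argument. drive_tool: Moves the arm, as the interface text tells. Its arguments: {"type":"object","properties":{"increments":{"type":"string"},"grip":{"type":"number"},"squeeze":{"type":"number"}},"required":["increments"]}

```bash
ls; mkdir -p pics; python3 - <<'E'
from station import bot
import cv2,numpy as np
print(bot.get_obs(), bot.finger_overhang)
for n in ["side","top","wrist"]:
    c=bot.calibration(n); print(n,{k:(np.round(v,4).tolist() if k=="camera_from_world" else v) for k,v in c.items()})
    cv2.imwrite(f"pics/{n}0.png",bot.read_camera(n)[:,:,::-1])
E
```

```text
pics
{'t': 0.0, 'q': array([ 1.02889357,  0.47778817,  0.02234019,  1.55645002, -0.01152121,
        1.10929058, -0.08310516]), 'joint_vel': array([-1.42588014e-03,  6.30139737e-04,  1.52301311e-03,  9.61210515e-04,
        8.79804635e-04,  6.25954059e-05, -6.82088111e-05]), 'joint_torque': array([ 6.65163716e-04, -5.96447539e+01,  1.60798028e+00, -2.81196767e+01,
        1.23563441e-02,  9.27410438e-03, -2.57534555e-05]), 'eef_pos': array([ 0.28348248, -0.61198162,  0.25233428]), 'tool_rot': array([-8.68711914e-04,  9.76567865e-01,  2.15207776e-01, -2.50493979e-04]), 'contact_force': array([ 0.88016709, -1.23597359, -0.17975283]), 'torque': array([ 0.02008017,  0.06174698, -0.0125133 ]), 'gripper_width': 0.9984507350064916} 0.022
side {'fx': 452.3009500503655, 'fy': 452.3009500503655, 'cx': 249.76095436492773, 'cy': 181.4072952966992, 'camera_from_world': [[-0.805, -0.593, -0.017, 0.456], [-0.4384, 0.614, -0.6564, 0.3835], [0.3996, -0.521, -0.7542, 0.9343], [0.0, 0.0, 0.0, 1.0]]}
top {'fx': 436.7235750841057, 'fy': 436.7235750841057, 'cx': 259.2902757836717, 'cy': 192.88076026670626, 'camera_from_world': [[-0.0111, -0.9997, -0.0207, -0.0248], [-0.9894, 0.014, -0.1444, 0.5825], [0.1446, 0.0189, -0.9893, 1.2332], [0.0, 0.0, 0.0, 1.0]]}
wrist {'fx': 297.3186396354542, 'fy': 297.3186396354542, 'cx': 255.8150665100413, 'cy': 194.220808586701, 'camera_from_world': [[0.421, -0.907, -0.0008, -0.6745], [-0.872, -0.405, 0.275, -0.0358], [-0.2497, -0.115, -0.9615, 0.3792], [0.0, 0.0, 0.0, 1.0]]}
```

View pics/side0.png

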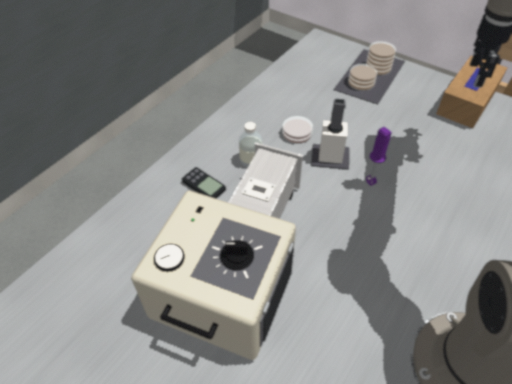

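View pics/top0.png

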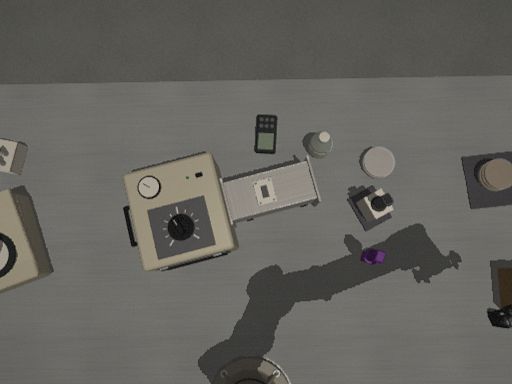

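View pics/wrist0.png

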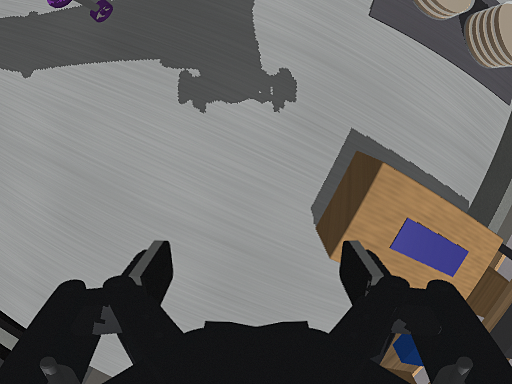

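The pictures show the following:
- **Side:** cream housing with the dial at (237,254), slot plate at (260,189), stand with the black/grey probe at (335,125). The purple look-alike is at (380,145).
- **Top:** dial (181,227), slot (265,191), stand (372,206), purple probe (372,256). A second cream thing is at the left edge at (5,245).
- **Wrist:** only bare bench and a wooden block.

Next I'll enlarge the crops.

```bash
cat > h.py <<'E'
from station import bot
import cv2,numpy as np
def crop(src,dst,x0,y0,w,h,s):
    im=cv2.imread(src)[y0:y0+h,x0:x0+w]
    cv2.imwrite(dst,cv2.resize(im,None,fx=s,fy=s,interpolation=cv2.INTER_CUBIC))
def ray(n,u,v,c=None):
    c=c or bot.calibration(n);T=np.array(c["camera_from_world"]);R=T[:3,:3];o=-R.T@T[:3,3]
    x=(u-c["cx"])/c["fx"];y=(v-c["cy"])/c["fy"]
    if n=="wrist":
        r=np.hypot(x,y);k=np.sin(r)/r if r>0 else 1
        d=np.array([x*k,y*k,np.cos(r)])
    else: d=np.array([x,y,1])
    return o,R.T@d
def atz(n,u,v,z,c=None):
    o,d=ray(n,u,v,c);return o+d*(z-o[2])/d[2]
def proj(n,p,c=None):
    c=c or bot.calibration(n);T=np.array(c["camera_from_world"]);q=T[:3,:3]@np.array(p)+T[:3,3]
    if n=="wrist":
        th=np.arctan2(np.hypot(q[0],q[1]),q[2]);r=np.hypot(q[0],q[1]);s=th/r if r>0 else 1
        return np.array([c["cx"]+c["fx"]*s*q[0],c["cy"]+c["fy"]*s*q[1]])
    return np.array([c["cx"]+c["fx"]*q[0]/q[2],c["cy"]+c["fy"]*q[1]/q[2]])
E
python3 - <<'E'
from h import *
crop("pics/top0.png","pics/t_unit.png",120,145,210,130,3.8)
crop("pics/top0.png","pics/t_stand.png",335,135,80,140,4)
crop("pics/side0.png","pics/s_unit.png",130,140,190,220,2.7)
crop("pics/side0.png","pics/s_stand.png",290,80,120,120,5)
E
```

```text
(no output)
```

View pics/t_unit.png

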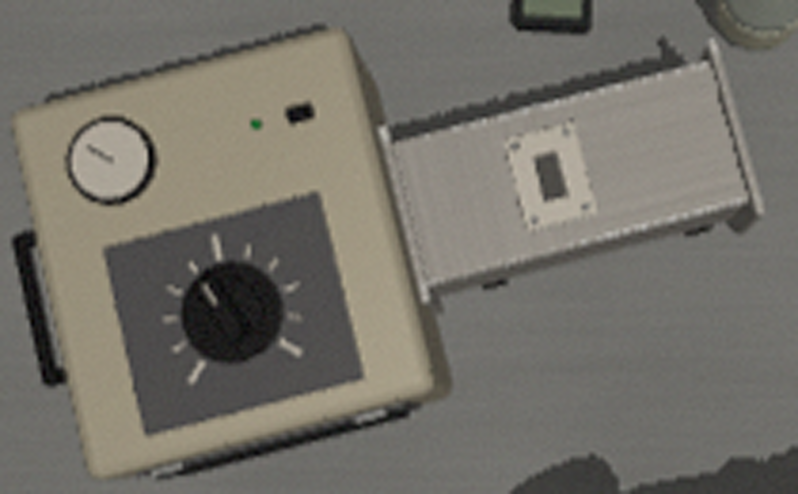

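View pics/t_stand.png

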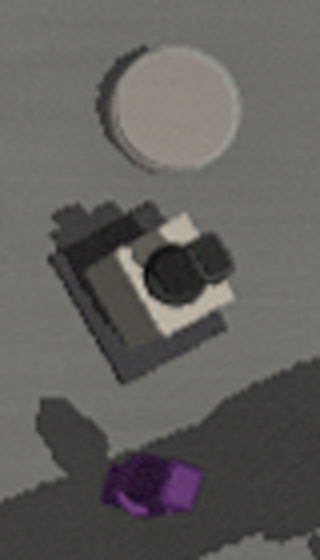

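View pics/s_unit.png

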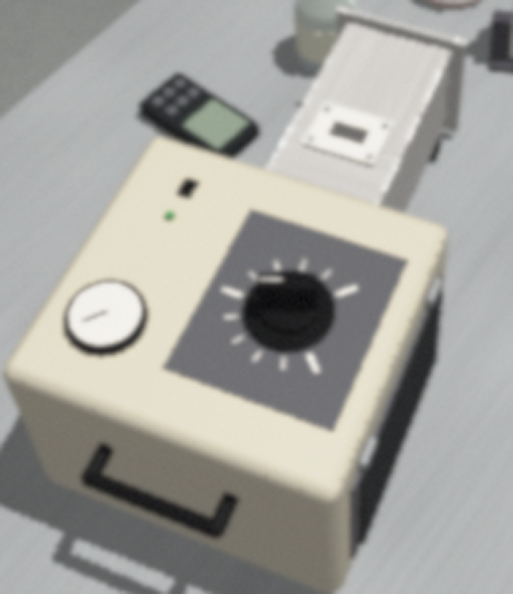

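View pics/s_stand.png

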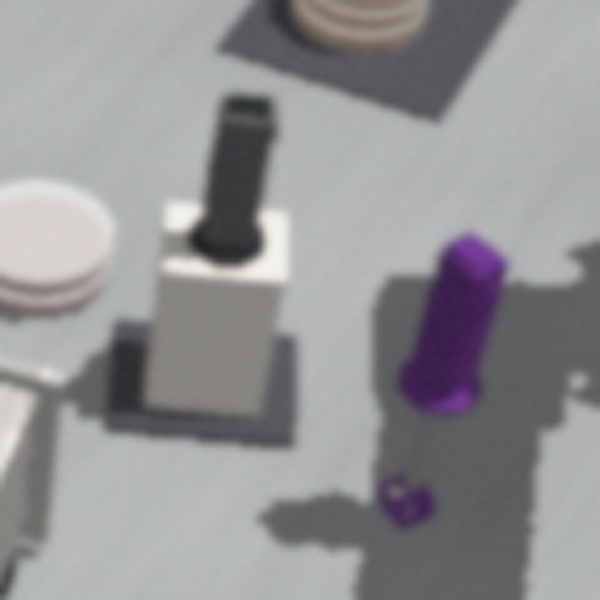

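```bash
python3 - <<'E'
from h import *
def tri(a,b):
    A=[];B=[]
    for n,u,v in (a,b):
        o,d=ray(n,u,v);d/=np.linalg.norm(d);P=np.eye(3)-np.outer(d,d);A.append(P);B.append(P@o)
    return np.linalg.solve(sum(A),sum(B))
t=lambda x,y:("top",120+(x+.5)/3.8-.5,145+(y+.5)/3.8-.5)
s=lambda x,y:("side",130+(x+.5)/2.7-.5,140+(y+.5)/2.7-.5)
S=tri(t(551,177),s(349,132));print("slot tri",S, atz(*t(551,177),.13),atz(*s(349,132),.13))
# panel corners z .2
pt=[atz(*t(*p),.2) for p in [(105,248),(320,193),(362,378),(147,435)]]
ps=[atz(*s(*p),.2) for p in [(164,368),(250,210),(408,262),(334,430)]]
print(np.round(pt,4),np.mean(pt,0));print(np.round(ps,4),np.mean(ps,0))
for q in (pt,ps):
    q=np.array(q); d=(q[0]-q[1])+(q[3]-q[2]);print("yaw",np.degrees(np.arctan2(-d[0],d[1])))
    d=(q[0]-q[3])+(q[1]-q[2]);print("yaw",np.degrees(np.arctan2(d[1],d[0])))
d=atz(*t(395,148),.13)-atz(*t(705,63),.13);print("yaw",np.degrees(np.arctan2(-d[0],d[1])))
d=atz(*t(432,292),.13)-atz(*t(750,206),.13);print("yaw",np.degrees(np.arctan2(-d[0],d[1])))
for y in (14,15,16):
    c,sn=np.cos(np.radians(y)),np.sin(np.radians(y));S=atz(*t(551,177),.13)
    print(y,S[0]+c*-.045-sn*.23,S[1]+sn*-.045+c*.23)
# pointer tip
for p in [(203,284),(216,304)]:print("ptr",atz(*t(*p),.244))
# stand
ts=lambda x,y:("top",335+(x+.5)/4-.5,135+(y+.5)/4-.5)
ss=lambda x,y:("side",290+(x+.5)/5-.5,80+(y+.5)/5-.5)
print("handle top",atz(*ts(213,257),.251),atz(*ss(249,103),.251),tri(ts(213,257),ss(249,103)))
for p in [(48,260),(125,383),(227,328)]:print("foot",atz(*ts(*p),.008))
for p in [(105,430),(295,447),(297,340),(122,322)]:print("foots",atz(*ss(*p),.008))
for p in [(187,213),(237,297),(167,338)]:print("toprim",atz(*ts(*p),.115))
for p in [(163,203),(290,210),(288,282),(158,272)]:print("toprimS",atz(*ss(*p),.115))
E
```

```text
slot tri [ 0.57298374 -0.04875441  0.12983686] [ 0.57364462 -0.04842305  0.13      ] [ 0.57218302 -0.04890437  0.13      ]
[[0.5192 0.2514 0.2   ]
 [0.5545 0.1068 0.2   ]
 [0.4303 0.078  0.2   ]
 [0.3946 0.2202 0.2   ]] [0.47463774 0.16409277 0.2       ]
[[0.5172 0.2512 0.2   ]
 [0.5542 0.1081 0.2   ]
 [0.4277 0.0768 0.2   ]
 [0.3925 0.2192 0.2   ]] [0.4728943  0.16379999 0.2       ]
yaw 13.914134360616947
yaw 13.551588482114099
yaw 14.184689664832531
yaw 14.155284870250727
yaw 14.733800130703644
yaw 14.43727545411149
14 0.4743392799531716 0.16385848429593855
15 0.4706495810669272 0.1620930355713167
16 0.46699125546838094 0.1602634616084928
ptr [0.49023447 0.1752102  0.244     ]
ptr [0.47727877 0.16661495 0.244     ]
handle top [ 0.53255253 -0.3467625   0.251     ] [ 0.51719548 -0.31293798  0.251     ] [ 0.53688583 -0.35758213  0.21265569]
foot [ 0.56312091 -0.29154171  0.008     ]
foot [ 0.4710208  -0.34439501  0.008     ]
foot [ 0.51065014 -0.42128897  0.008     ]
foots [ 0.56153037 -0.28927096  0.008     ]
foots [ 0.46643859 -0.34071588  0.008     ]
foots [ 0.50679596 -0.41836532  0.008     ]
foots [ 0.59956187 -0.37129877  0.008     ]
toprim [ 0.58059436 -0.36821786  0.115     ]
toprim [ 0.52234797 -0.39904921  0.115     ]
toprim [ 0.4950526 -0.350341   0.115    ]
toprimS [ 0.58126366 -0.3667239   0.115     ]
toprimS [ 0.52047982 -0.40250421  0.115     ]
toprimS [ 0.49340159 -0.34998608  0.115     ]
toprimS [ 0.55476831 -0.31618313  0.115     ]
```

Candidates for each thing I want:
- **Probe:** dark one in the white stand, side (335,118), top (388,199). The purple look-alike is at side (380,145), top (372,256). I choose the dark one; the side crop shows a black handle and guard seated on the white block.
- **Dial:** bar knob at top (181,227). The round white gauge at (149,187) is not it.
- **Unit:** the one with the slotted duct. The partial cream body at the left edge, (5,245), is not it.

Estimates, with heights that agree:
- Slot (0.573, -0.049), yaw 14°.
- Dial (0.474, 0.164), pointer near mark 4.2.
- Probe (0.537, -0.357), yaw about 29°.

Moving above the dial now.

>>> drive_tool:
  increments: "0.012 0.030 0.008 0;0.012 0.030 0.008 0;0.012 0.030 0.008 0;0.012 0.030 0.008 0;0.012 0.030 0.008 0;0.012 0.030 0.008 0;0.012 0.030 0.008 0;0.012 0.030 0.008 0;0.012 0.030 0.008 0;0.012 0.030 0.008 0;0.012 0.030 0.008 0;0.012 0.030 0.008 0"
  grip: 0.7

```text
t: 1.15
eef_pos: [0.4278, -0.2509, 0.3496]
tool_rot: [0.0, 0.977, 0.215, -0.0]
contact_force: [0.6, -0.5, 0.1]
gripper_width: 0.701
```

>>> drive_tool:
  increments: "0.004 0.034 0 0.016;0.004 0.034 0 0.016;0.004 0.034 0 0.016;0.004 0.034 0 0.016;0.004 0.034 0 0.016;0.004 0.034 0 0.016;0.004 0.034 0 0.016;0.004 0.034 0 0.016;0.004 0.034 0 0.016;0.004 0.034 0 0.016;0.004 0.034 0 0.016;0 0 0 0"

```text
t: 2.15
eef_pos: [0.4711, 0.1289, 0.3496]
tool_rot: [-0.002, 0.952, 0.305, 0.001]
contact_force: [-0.3, -0.2, -0.3]
gripper_width: 0.696
```

```bash
python3 - <<'E'
from h import *
o=bot.get_obs();print(o["t"],o["eef_pos"],o["tool_rot"],o["q"],o["gripper_width"])
import json
c=bot.calibration("wrist");im=bot.read_camera("wrist")
json.dump({k:np.array(v).tolist() for k,v in c.items()},open("pics/w1.json","w"))
cv2.imwrite("pics/w1.png",im[:,:,::-1])
print(proj("wrist",[.474,.164,.244],c),proj("wrist",[.573,-.0487,.13],c))
E
```

```text
2.15 [0.47107507 0.12890424 0.34958545] [-1.74656519e-03  9.52340908e-01  3.05029585e-01  8.35116530e-04] [ 0.12446639  0.12157757 -0.560366    1.83252341  0.06559643  1.20457403
 -1.40681327] 0.6964342347245615
[221.43578493 173.1841389 ] [411.67531904 189.72313599]
```

View pics/w1.png

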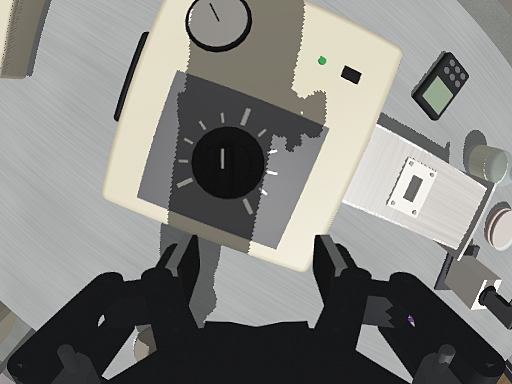

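The wrist image shows the knob at about (228,163) with its pointer line at (222,158), the long ticks, and the slot plate at (413,187). Enlarging.

```bash
python3 - <<'E'
from h import *
crop("pics/w1.png","pics/w1d.png",165,95,125,130,4.6)
crop("pics/w1.png","pics/w1s.png",370,140,90,90,6)
E
```

```text
(no output)
```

View pics/w1d.png

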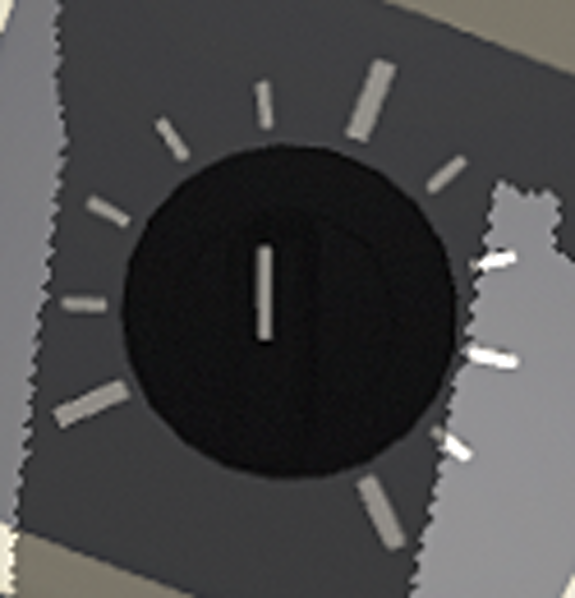

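View pics/w1s.png

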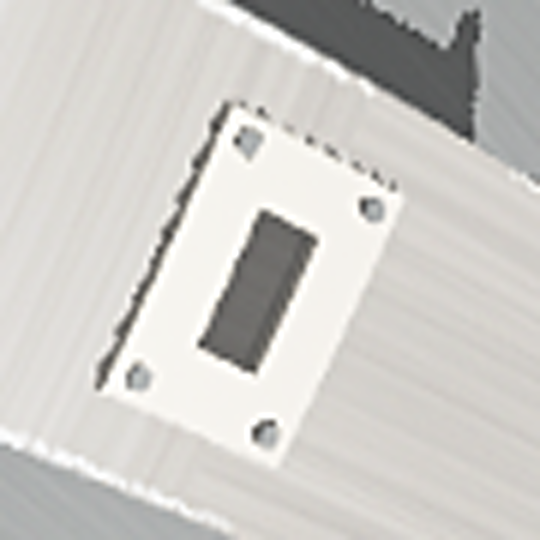

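```bash
python3 - <<'E'
from h import *
import json
c=json.load(open("pics/w1.json"))
d=lambda x,y,z:atz("wrist",165+(x+.5)/4.6-.5,95+(y+.5)/4.6-.5,z,c)
s=lambda x,y,z:atz("wrist",370+(x+.5)/6-.5,140+(y+.5)/6-.5,z,c)
T={0:((126,391),(60,417)),1:((105,305),(64,302)),2:((127,221),(90,202)),3:((182,155),(161,122)),4:((266,126),(262,84)),5:((357,136),(384,64)),6:((431,188),(463,160)),10:((365,480),(396,546))}
A=[];B=[]
for k,(a,b) in T.items():
    p,q=d(*a,.2),d(*b,.2);v=(q-p)[:2];n=np.array([-v[1],v[0]])/np.linalg.norm(v);A.append(n);B.append(n@p[:2])
    print(k,np.degrees(np.arctan2(v[1],v[0]))+27*(k-5))
cen=np.linalg.lstsq(np.array(A),np.array(B),rcond=None)[0];print("centre",cen)
for k,(a,b) in T.items():
    q=(d(*a,.2)+d(*b,.2))/2;v=q[:2]-cen;print(k,np.degrees(np.arctan2(v[1],v[0]))+27*(k-5))
for z in(.244,.240):
    p,q=d(264,245,z),d(264,340,z);v=(p-q)[:2];m=p[:2]-cen
    print(z,p,q,np.degrees(np.arctan2(v[1],v[0])),np.degrees(np.arctan2(m[1],m[0])))
k=[s(*p,.13) for p in [(262,210),(318,238),(252,372),(198,345)]];print(np.round(k,4),np.mean(k,0))
v=k[0]-k[3]+k[1]-k[2];print(np.degrees(np.arctan2(v[1],v[0])),np.linalg.norm(v)/2)
w=np.array([d(291+166*np.cos(a),312+168*np.sin(a),.214) for a in np.linspace(0,6.28,13)[:-1]]);print("skirt",w.mean(0),np.ptp(w,axis=0))
E
```

```text
0 11.132406519563602
1 12.428570665902228
2 16.294754920988055
3 12.99267968146161
4 13.314623967949665
5 14.983864415572587
6 14.177840667018181
10 14.23511558834214
centre [0.47421845 0.16333256]
0 13.525118719670417
1 12.837833868936826
2 13.164862889189266
3 13.809680671970156
4 14.4950986693106
5 14.799886815262402
6 15.045321085051905
10 14.178751169067937
0.244 [0.49076505 0.17488125 0.244     ] [0.47734038 0.16572427 0.244     ] 34.29795625019237 34.91309027203946
0.24 [0.49010354 0.17498113 0.24      ] [0.47644256 0.16566296 0.24      ] 34.29795625019236 36.25266704306265
[[ 0.5892 -0.0366  0.13  ]
 [ 0.5936 -0.0529  0.13  ]
 [ 0.5612 -0.0601  0.13  ]
 [ 0.5575 -0.0442  0.13  ]] [ 0.57538824 -0.0484443   0.13      ]
13.078781220435609 0.03293292061599583
skirt [0.47773697 0.16414096 0.214     ] [0.06532346 0.06392342 0.        ]
```

>>> drive_tool:
  increments: "0.001 0.0115 0 -0.005;0.001 0.0115 0 -0.005;0.001 0.0115 0 -0.005;0 0 -0.02 0;0 0 -0.02 0;0 0 -0.02 0;0 0 -0.02 0;0 0 -0.01 0;0 0 -0.01 0;0 0 -0.0085 0;0 0 0 0;0 0 0 0"
  grip: 0.5

```text
t: 3.2
eef_pos: [0.4749, 0.1559, 0.241]
tool_rot: [0.0, 0.956, 0.293, 0.0]
contact_force: [1.4, -0.2, -0.6]
gripper_width: 0.504
```

```bash
python3 - <<'E'
from h import *
o=bot.get_obs();print(o["t"],o["eef_pos"],o["tool_rot"],o["contact_force"])
cv2.imwrite("pics/w2.png",bot.read_camera("wrist")[:,:,::-1])
E
```

```text
3.2 [0.47492879 0.15588954 0.24102043] [1.62083406e-05 9.56137559e-01 2.92918021e-01 3.81817173e-05] [ 1.42548211 -0.24013265 -0.5917013 ]
```

View pics/w2.png

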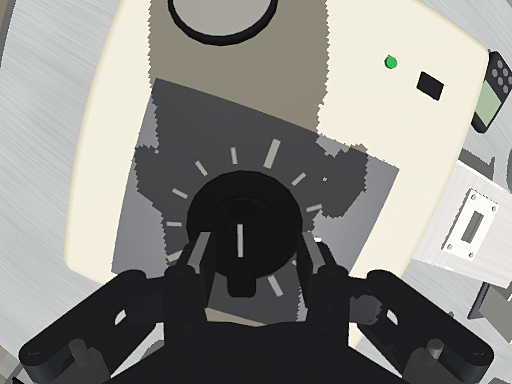

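The bar sits between the open jaws, which are about 7.5 mm short in y. I'll correct that, then close.

>>> drive_tool:
  increments: "-0.001 0.0075 0 0.008;0 0 0 0;0 0 0 0"

```text
t: 3.5
eef_pos: [0.4739, 0.1644, 0.2415]
tool_rot: [-0.0, 0.955, 0.297, 0.001]
contact_force: [-0.6, -0.7, -0.5]
gripper_width: 0.499
```

>>> drive_tool:
  increments: "0 0 0 0;0 0 0 0;0 0 0 0;0 0 0 0;0 0 0 0;0 0 0 0;0 0 0 0;0 0 0 0"
  grip: 0
  squeeze: 25

```text
t: 4.17
eef_pos: [0.4738, 0.1635, 0.241]
tool_rot: [0.0, 0.955, 0.297, 0.0]
contact_force: [-2.5, -0.1, 4.3]
gripper_width: 0.161
```

```bash
python3 - <<'E'
from h import *
o=bot.get_obs();print(o["t"],o["eef_pos"],o["tool_rot"],o["contact_force"],o["torque"],o["gripper_width"]*85)
cv2.imwrite("pics/w3.png",bot.read_camera("wrist")[:,:,::-1])
E
```

```text
4.1667 [0.47376163 0.16352677 0.24100558] [2.15416038e-05 9.54942113e-01 2.96792106e-01 7.53441361e-05] [-2.50404958 -0.06184161  4.25822986] [-0.13227338  0.34110554 -0.05136214] 13.684352748807477
```

View pics/w3.png

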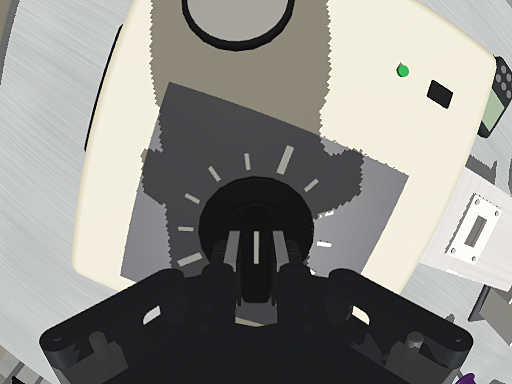

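Gripped at 13.7 mm, which matches the 14 mm bar. Turning the dial from about 34.5° to -13° in world yaw, i.e. -0.829 rad.

>>> drive_tool:
  increments: "0 0 0 -0.08;0 0 0 -0.08;0 0 0 -0.08;0 0 0 -0.08;0 0 0 -0.08;0 0 0 -0.08;0 0 0 -0.08;0 0 0 -0.08;0 0 0 -0.08;0 0 0 -0.08;0 0 0 -0.029;0 0 0 0"

```text
t: 5.22
eef_pos: [0.4736, 0.1643, 0.241]
tool_rot: [-0.0, 0.994, -0.113, 0.0]
contact_force: [-1.7, 2.1, 3.5]
gripper_width: 0.159
```

>>> drive_tool:
  increments: "0 0 0 0;0 0 0 0"

```text
t: 5.38
eef_pos: [0.4736, 0.1642, 0.241]
tool_rot: [-0.0, 0.994, -0.112, 0.0]
contact_force: [-3.3, 2.7, 4.5]
gripper_width: 0.159
```

```bash
python3 - <<'E'
from h import *
o=bot.get_obs();r=o["tool_rot"];print(o["t"],o["eef_pos"],r,o["contact_force"],o["torque"],o["gripper_width"]*85,2*np.degrees(np.arctan2(r[2],r[1]))-90)
print(o["q"])
cv2.imwrite("pics/w4.png",bot.read_camera("wrist")[:,:,::-1])
E
```

```text
5.3833 [0.47361771 0.16422984 0.24097691] [-4.53677273e-04  9.93697572e-01 -1.12093397e-01  2.58492847e-06] [-3.33418485  2.6632548   4.54489398] [0.69975204 0.61988586 0.00678325] 13.522037683496473 -102.8720109840978
[-0.07185131  0.23790518 -0.44483353  1.95273356  0.12182944  0.97628402
 -2.36955844]
```

View pics/w4.png

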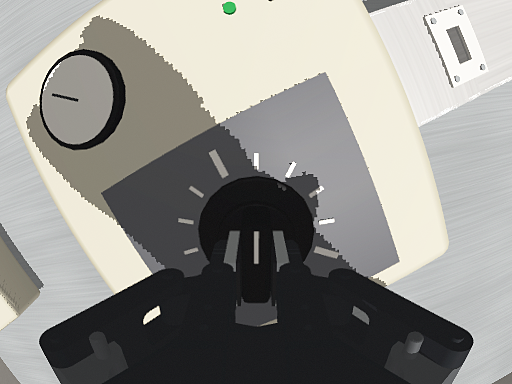

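The pointer at (256,247) points at the tick just clockwise of the long "5" tick, so it is at mark 6, at (256,160). Releasing and rising to check.

>>> drive_tool:
  increments: "0 0 0 0;0 0 0 0;0 0 0 0;0 0 0 0;0 0 0 0"
  grip: 0.5

```text
t: 5.85
eef_pos: [0.4738, 0.163, 0.2406]
tool_rot: [0.0, 0.994, -0.113, -0.0]
contact_force: [-0.0, 0.3, 0.8]
gripper_width: 0.497
```

>>> drive_tool:
  increments: "0 0 0.02 0;0 0 0.02 0;0 0 0.025 0;0 0 0.025 0;0 0 0.02 0;0 0 0 0;0 0 0 0"

```text
t: 6.43
eef_pos: [0.4742, 0.1636, 0.3517]
tool_rot: [-0.0, 0.994, -0.113, 0.001]
contact_force: [-0.2, -0.7, -0.0]
gripper_width: 0.499
```

```bash
python3 - <<'E'
from h import *
import json
o=bot.get_obs();r=o["tool_rot"];print(o["t"],o["eef_pos"],r)
c=bot.calibration("wrist")
json.dump({k:np.array(v).tolist() for k,v in c.items()},open("pics/w5.json","w"))
cv2.imwrite("pics/w5.png",bot.read_camera("wrist")[:,:,::-1])
p=proj("wrist",[.474,.1635,.22],c);print(p)
x,y=int(p[0])-70,int(p[1])-70;print(x,y)
crop("pics/w5.png","pics/w5d.png",x,y,140,140,4.2)
E
```

```text
6.4333 [0.47422041 0.1635992  0.35169558] [-3.71092751e-04  9.93597087e-01 -1.12975231e-01  1.13467831e-03]
[256.2788014  192.61485549]
186 122
```

View pics/w5d.png

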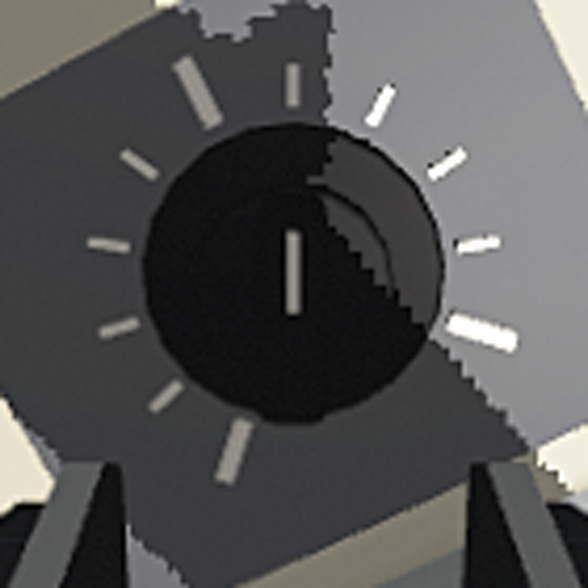

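The pointer line and the mark 6 tick are collinear (crop x = 293), so the dial is set. Next, above the probe.

>>> drive_tool:
  increments: "0.004 -0.032 0.002 0.046;0.004 -0.032 0.002 0.046;0.004 -0.032 0.002 0.046;0.004 -0.032 0.002 0.046;0.004 -0.032 0.002 0.046;0.004 -0.032 0.002 0.046;0.004 -0.032 0.002 0.046;0.004 -0.032 0.002 0.046;0.004 -0.032 0.002 0.046;0.004 -0.032 0.002 0.046;0.004 -0.032 0.002 0.046;0.004 -0.032 0.002 0.046"
  grip: 0.8

```text
t: 7.48
eef_pos: [0.521, -0.222, 0.3731]
tool_rot: [-0.001, 0.987, 0.163, -0.001]
contact_force: [-0.3, -0.2, 0.8]
gripper_width: 0.801
```

>>> drive_tool:
  increments: "0.003 -0.032 0 0.046;0.003 -0.032 0 0.046;0.003 -0.032 0 0.046;0.003 -0.028 0 0.046;0 0 0 0;0 0 0 0"

```text
t: 7.98
eef_pos: [0.5325, -0.3462, 0.3723]
tool_rot: [-0.001, 0.968, 0.25, -0.002]
contact_force: [0.4, 0.1, -1.0]
gripper_width: 0.801
```

```bash
python3 - <<'E'
from h import *
import json
o=bot.get_obs();r=o["tool_rot"];print(o["t"],o["eef_pos"],r,2*np.degrees(np.arctan2(r[2],r[1]))-90,o["q"])
c=bot.calibration("wrist")
json.dump({k:np.array(v).tolist() for k,v in c.items()},open("pics/w6.json","w"))
cv2.imwrite("pics/w6.png",bot.read_camera("wrist")[:,:,::-1])
for z in(.211,.115): print(proj("wrist",[.537,-.357,z],c))
E
```

```text
7.9833 [ 0.5325448  -0.34618642  0.3722751 ] [-0.0011323   0.96816289  0.25031374 -0.00153675] -61.007789557878795 [ 0.57996396  0.33792221 -0.13721182  1.49181496  0.04711117  1.3188791
 -0.62628831]
[267.77507811 184.94099097]
[265.03630421 166.63508848]
```

View pics/w6.png

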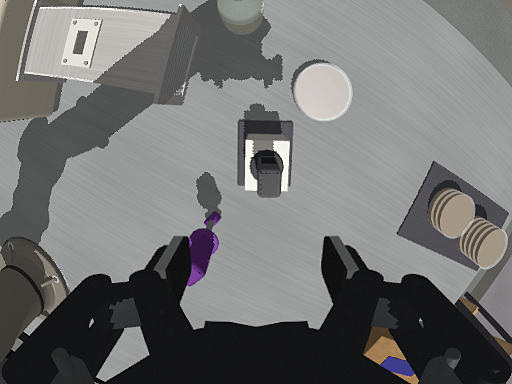

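```bash
python3 - <<'E'
from h import *
crop("pics/w6.png","pics/w6d.png",225,110,85,95,6)
E
```

```text
(no output)
```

View pics/w6d.png

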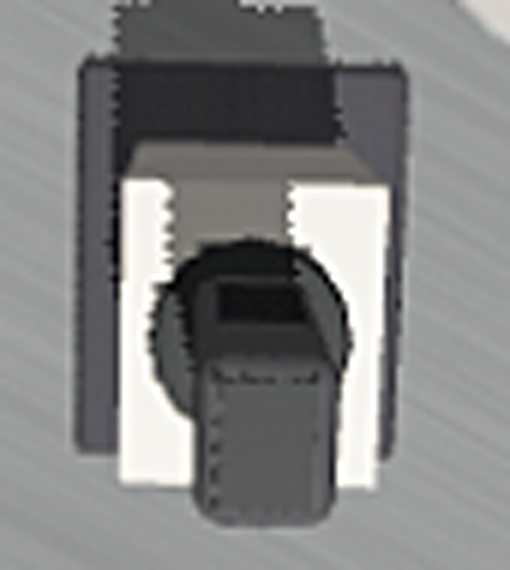

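```bash
python3 - <<'E'
from h import *
import json
c=json.load(open("pics/w6.json"))
s=lambda x,y,z:atz("wrist",225+(x+.5)/6-.5,110+(y+.5)/6-.5,z,c)
k=np.array([s(*p,.211) for p in [(205,360),(330,360),(336,520),(195,520)]]);print(np.round(k,4),k.mean(0))
v=k[0]-k[3]+k[1]-k[2];print(np.degrees(np.arctan2(v[1],v[0])),np.linalg.norm(v)/2,np.linalg.norm(k[0]-k[1]),np.linalg.norm(k[3]-k[2]))
k=np.array([s(*p,.115) for p in [(122,180),(392,184),(377,488),(121,485)]]);print(np.round(k,4),k.mean(0))
v=k[0]-k[3]+k[1]-k[2];print(np.degrees(np.arctan2(v[1],v[0])),np.linalg.norm(v)/2)
g=np.array([s(254,338,.118)]);print("guard",g)
E
```

```text
[[ 0.5461 -0.3418  0.211 ]
 [ 0.556  -0.3594  0.211 ]
 [ 0.5331 -0.3739  0.211 ]
 [ 0.5218 -0.3535  0.211 ]] [ 0.53924929 -0.35713017  0.211     ]
28.994000750621602 0.026949568929490634 0.020217642131165888 0.023346258277798695
[[ 0.5552 -0.3174  0.115 ]
 [ 0.5826 -0.3679  0.115 ]
 [ 0.523  -0.399   0.115 ]
 [ 0.4962 -0.3493  0.115 ]] [ 0.53927043 -0.3583773   0.115     ]
28.00417279378907 0.06719493711049292
guard [[ 0.53945335 -0.3582929   0.118     ]]
```

Handle measured at (0.5385, -0.3575), yaw 29°, which agrees with the earlier estimate and the stand centre. Descending partway and checking.

>>> drive_tool:
  increments: "0.003 -0.006 -0.02 0;0.003 -0.005 -0.03 0;0 0 -0.03 0;0 0 -0.02 0;0 0 -0.02 0;0 0 0 0;0 0 0 0"

```text
t: 8.62
eef_pos: [0.5395, -0.3535, 0.2539]
tool_rot: [-0.001, 0.967, 0.253, -0.001]
contact_force: [-0.4, -0.2, -0.6]
gripper_width: 0.802
```

>>> drive_tool:
  increments: "-0.001 -0.004 -0.01 0;0 0 -0.02 0;0 0 -0.02 0;0 0 -0.02 0;0 0 -0.005 0;0 0 0 0;0 0 0 0;0 0 0 0"

```text
t: 9.28
eef_pos: [0.5398, -0.36, 0.1817]
tool_rot: [0.001, 0.968, 0.252, 0.001]
contact_force: [0.4, -0.2, -0.4]
gripper_width: 0.798
```

```bash
python3 - <<'E'
from h import *
o=bot.get_obs();r=o["tool_rot"];print(o["t"],o["eef_pos"],r,2*np.degrees(np.arctan2(r[2],r[1]))-90,o["contact_force"])
cv2.imwrite("pics/w7.png",bot.read_camera("wrist")[:,:,::-1])
E
```

```text
9.2833 [ 0.5397614  -0.36004403  0.18168363] [0.00105829 0.96770059 0.25209768 0.00110123] -60.7966119292843 [ 0.39045051 -0.19615156 -0.39142597]
```

View pics/w7.png

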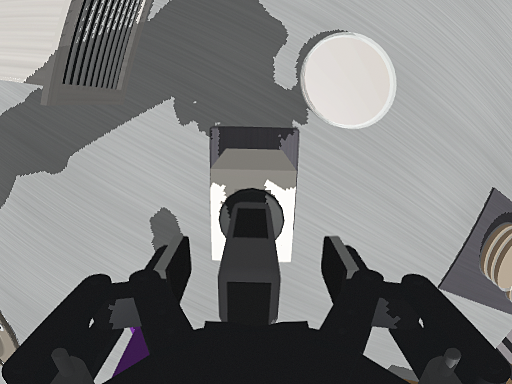

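The handle is about 7 px (3 mm) left of the jaw centre, which agrees with my estimate of (0.5385, -0.3575). I'll correct that, then close gently.

>>> drive_tool:
  increments: "-0.0013 0.0026 -0.002 0;0 0 0 0;0 0 0 0"

```text
t: 9.58
eef_pos: [0.5375, -0.3567, 0.1782]
tool_rot: [0.0, 0.968, 0.252, 0.0]
contact_force: [-0.5, -0.4, 1.1]
gripper_width: 0.799
```

>>> drive_tool:
  increments: "0 0 0 0;0 0 0 0;0 0 0 0;0 0 0 0;0 0 0 0;0 0 0 0;0 0 0 0;0 0 0 0"
  grip: 0
  squeeze: 45

```text
t: 10.25
eef_pos: [0.5375, -0.357, 0.1779]
tool_rot: [0.0, 0.968, 0.252, 0.0]
contact_force: [0.5, -0.4, 0.9]
gripper_width: 0.274
```

```bash
python3 - <<'E'
from h import *
o=bot.get_obs();r=o["tool_rot"];print(o["t"],o["eef_pos"],r,2*np.degrees(np.arctan2(r[2],r[1]))-90,o["contact_force"],o["torque"],o["gripper_width"]*85)
cv2.imwrite("pics/w8.png",bot.read_camera("wrist")[:,:,::-1])
E
```

```text
10.25 [ 0.53750399 -0.35701446  0.17791139] [1.36388993e-04 9.67698983e-01 2.52108409e-01 9.45690408e-05] -60.79537534145284 [ 0.53500482 -0.42168472  0.8532395 ] [-0.07682792  0.03718419 -0.01611574] 23.315872084001416
```

View pics/w8.png

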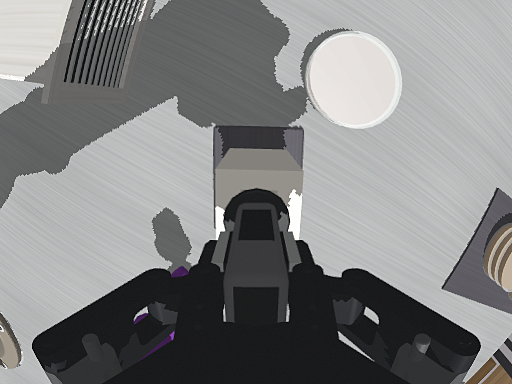

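Gripped at 23.3 mm. Lifting straight up 0.18 m.

>>> drive_tool:
  increments: "0 0 0.008 0;0 0 0.015 0;0 0 0.016 0;0 0 0.016 0;0 0 0.016 0;0 0 0.016 0;0 0 0.016 0;0 0 0.016 0;0 0 0.016 0;0 0 0.02 0;0 0 0.02 0;0 0 0.01 0"

```text
t: 11.3
eef_pos: [0.5378, -0.357, 0.3657]
tool_rot: [0.001, 0.968, 0.252, 0.001]
contact_force: [0.9, -1.3, -0.8]
gripper_width: 0.279
```

```bash
python3 - <<'E'
from h import *
o=bot.get_obs();r=o["tool_rot"];print(o["t"],o["eef_pos"],r,2*np.degrees(np.arctan2(r[2],r[1]))-90,o["contact_force"],o["torque"],o["gripper_width"]*85)
cv2.imwrite("pics/s9.png",bot.read_camera("side")[:,:,::-1])
cv2.imwrite("pics/t9.png",bot.read_camera("top")[:,:,::-1])
crop("pics/s9.png","pics/s9c.png",250,20,160,160,3.7)
E
```

```text
11.3 [ 0.53784046 -0.35698669  0.36565005] [9.29921573e-04 9.67678425e-01 2.52183462e-01 1.05021204e-03] -60.7864588157279 [ 0.92996448 -1.33740239 -0.79321916] [-0.05791158 -0.05692036 -0.07159725] 23.726951745989286
```

View pics/s9c.png

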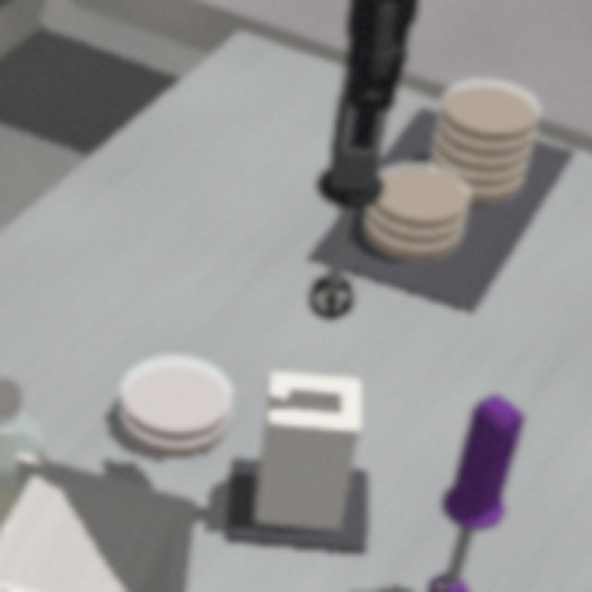

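View pics/t9.png

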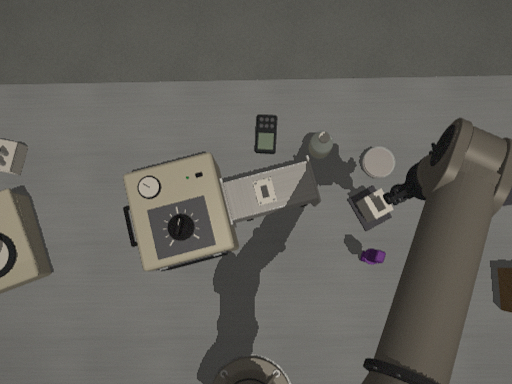

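The probe is out and looks upright. The stand is empty and the purple one is untouched. Carrying it over the slot with the yaw turned -15.2°.

>>> drive_tool:
  increments: "0.003 0.02 0 -0.022;0.003 0.026 0 -0.022;0.003 0.026 0 -0.022;0.003 0.026 0 -0.022;0.003 0.026 0 -0.022;0.003 0.026 0 -0.022;0.003 0.026 0 -0.022;0.003 0.026 0 -0.022;0.003 0.026 0 -0.022;0.003 0.026 0 -0.022;0.003 0.026 0 -0.022;0.002 0.02 0 -0.022"

```text
t: 12.4
eef_pos: [0.5717, -0.0542, 0.3611]
tool_rot: [-0.001, 0.992, 0.123, -0.001]
contact_force: [0.5, -0.4, -2.6]
gripper_width: 0.278
```

>>> drive_tool:
  increments: "0 0 -0.01 0;0 0 -0.01 0;0 0 0 0;0 0 0 0"

```text
t: 12.73
eef_pos: [0.5714, -0.0584, 0.3411]
tool_rot: [0.0, 0.993, 0.122, -0.002]
contact_force: [0.2, -1.1, -1.5]
gripper_width: 0.28
```

```bash
python3 - <<'E'
from h import *
o=bot.get_obs();r=o["tool_rot"];e=o["eef_pos"];print(o["t"],e,r,2*np.degrees(np.arctan2(r[2],r[1]))-90)
c=bot.calibration("wrist")
import json
json.dump({k:np.array(v).tolist() for k,v in c.items()},open("pics/w10.json","w"))
for n,f in(("wrist","w10"),("side","s10"),("top","t10")):
    cv2.imwrite(f"pics/{f}.png",bot.read_camera(n)[:,:,::-1])
p=proj("side",e-[0,0,.153]);print("vane pred",p,"slot",proj("side",[.573,-.0487,.13]))
crop("pics/s10.png","pics/s10c.png",200,90,110,120,5)
crop("pics/t10.png","pics/t10c.png",220,140,110,100,6)
E
```

```text
12.7333 [ 0.57143246 -0.05844395  0.34105716] [ 6.33094463e-05  9.92567976e-01  1.21679186e-01 -1.72742437e-03] -76.0219327750257
vane pred [261.5560899  170.06788572] slot [258.61958461 188.47612157]
```

View pics/s10c.png

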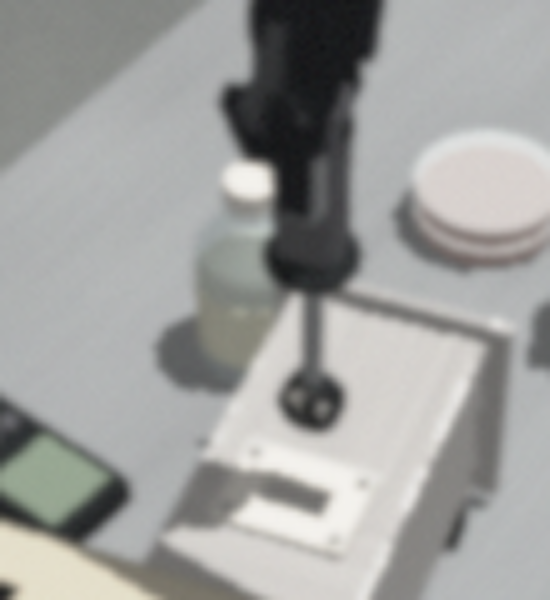

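View pics/w10.png

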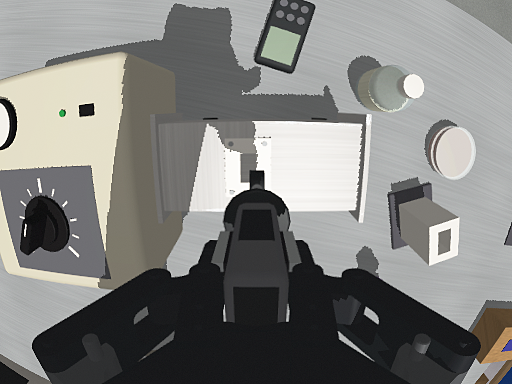

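View pics/t10c.png

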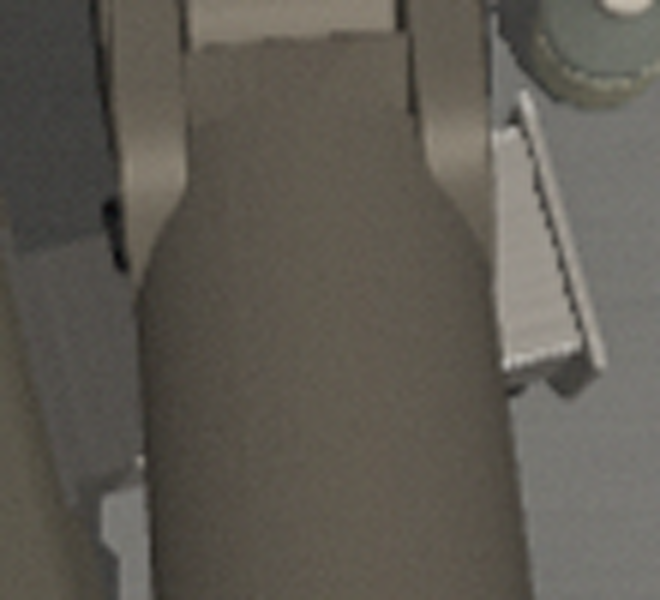

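In the side view the vane is at (262.0,169.8) against a prediction of (261.6,170.1). So the probe is upright and its offset from the TCP is as assumed. Aligning over the slot and lowering to just above the plate.

>>> drive_tool:
  increments: "0.0015 0.0095 -0.01 0;0 0 -0.01 0;0 0 0 0;0 0 0 0;0 0 0 0"

```text
t: 13.3
eef_pos: [0.5739, -0.0475, 0.3226]
tool_rot: [0.0, 0.992, 0.123, -0.0]
contact_force: [0.3, 0.8, -2.7]
gripper_width: 0.276
```

```bash
cat > look.py <<'E'
from h import *
import sys,json
t=sys.argv[1]
P=[bot.get_obs()["eef_pos"]]
o=bot.get_obs();r=o["tool_rot"];e=o["eef_pos"];print(o["t"],e.round(4),r.round(4),2*np.degrees(np.arctan2(r[2],r[1]))-90,o["contact_force"].round(1),o["torque"].round(2))
c=bot.calibration("wrist")
json.dump({k:np.array(v).tolist() for k,v in c.items()},open(f"pics/w{t}.json","w"))
for n in("wrist","side"):
    cv2.imwrite(f"pics/{n[0]}{t}.png",bot.read_camera(n)[:,:,::-1])
print("vane pred side",proj("side",e-[0,0,.153]),"slot",proj("side",[.5728,-.0488,.13]))
print("wrist vane",proj("wrist",e-[0,0,.153],c),"slot",proj("wrist",[.5728,-.0488,.13],c))
crop(f"pics/s{t}.png",f"pics/s{t}c.png",225,145,70,70,8)
crop(f"pics/w{t}.png",f"pics/w{t}c.png",205,115,100,90,6)
E
python3 look.py 11
```

```text
13.3 [ 0.5739 -0.0475  0.3226] [ 0.000e+00  9.925e-01  1.226e-01 -2.000e-04] -75.92017167600133 [ 0.3  0.8 -2.7] [-0.03 -0.01  0.04]
vane pred side [257.98405939 177.73707938] slot [258.71117512 188.48720427]
wrist vane [255.62665353 186.06671946] slot [256.54157339 178.18566708]
```

View pics/s11c.png

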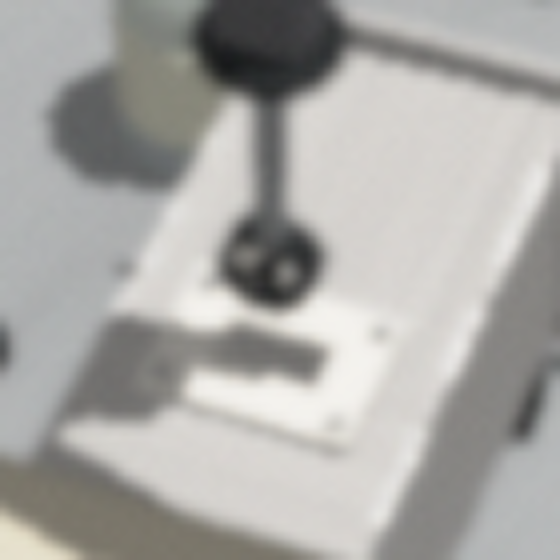

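View pics/w11c.png

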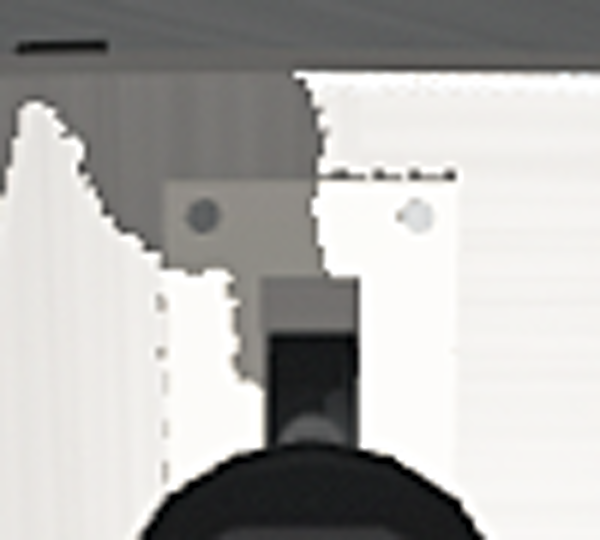

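In the wrist crop the slot spans x 261–358, far edge at y≈278. The vane spans x 270–356, top silhouette at y≈333, and its edges are parallel to the slot's. Working out the residual offsets in unit axes.

```bash
python3 - <<'E'
from h import *
import json
from scipy.optimize import least_squares
c=json.load(open("pics/w11.json"))
px=lambda x,y:(205+(x+.5)/6-.5,115+(y+.5)/6-.5)
a=np.radians(14);ux=np.array([np.cos(a),np.sin(a),0]);uy=np.array([-np.sin(a),np.cos(a),0])
# slot far edge centre
f=atz("wrist",*px(309.5,278),.13,c);S=f-.017*ux;print("slot wrist",S)
l=atz("wrist",*px(261,290),.13,c);r=atz("wrist",*px(358,290),.13,c);print("slot width",np.linalg.norm(l-r))
# screws
k=[atz("wrist",*px(204,215),.13,c),atz("wrist",*px(415,215),.13,c)];print("screws",k,np.degrees(np.arctan2(*( (k[1]-k[0])[:2])))) 
e=np.array([.5739,-.0475,.3226]);th=np.linspace(0,2*np.pi,721)
def top(p):
    q=[proj("wrist",p+.015*(np.cos(t)*ux+np.sin(t)*np.array([0,0,1]))+s*.007*uy,c) for t in th for s in(-1,1)]
    q=np.array(q);return q[:,1].min(),(q[:,0].min()+q[:,0].max())/2, np.ptp(q[:,0])
v0=e-[0,0,.153]
print("pred",top(v0),"meas",px(313,333),86/6)
def res(d):
    t=top(v0+d[0]*ux+d[1]*uy);m=px(313,333);return [t[0]-m[1],t[1]-m[0]]
d=least_squares(res,[0,0],diff_step=1e-4,x_scale=.001).x if False else None
from scipy.optimize import brentq
dx=brentq(lambda d:top(v0+d*ux)[0]-px(313,333)[1],-.01,.01);print("dx",dx,)
V=v0+dx*ux;print("vane wrist",V)
Vs=atz("side",225+271.5/8-.5,145+261.5/8-.5,v0[2]);print("vane side",Vs)
Ss=atz("side",259.3,188.9,.13);print("slot side",Ss)
for n,D in(("wrist",V-S),("side",Vs-Ss),("pred-top",v0-[.5736,-.0484,.13])):print(n,"vane-slot ux,uy mm",D@ux*1e3,D@uy*1e3)
E
```

```text
slot wrist [ 0.5745965  -0.04788545  0.13      ]
slot width 0.017310109581742783
screws [array([ 0.59758291, -0.02286652,  0.13      ]), array([ 0.6067062 , -0.05911467,  0.13      ])] 165.8726719668542
pred (np.float64(170.27506539440515), np.float64(255.64048025384756), np.float64(15.511135831781985)) meas (256.75, 170.08333333333334) 14.333333333333334
dx 0.0001861555152496524
vane wrist [ 0.57408063 -0.04745496  0.1696    ]
vane side [ 0.57401666 -0.04953374  0.1696    ]
slot side [ 0.5708884  -0.04856773  0.13      ]
wrist vane-slot ux,uy mm -0.39640633487993904 0.5424972184541005
side vane-slot ux,uy mm 2.8016381523447533 -1.6941068912252728
pred-top vane-slot ux,uy mm 0.5088184239224675 0.8006895849685026
```

```bash
python3 - <<'E'
from h import *
crop("pics/side0.png","pics/s0slot.png",235,170,50,40,14)
E
```

```text
(no output)
```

View pics/s0slot.png

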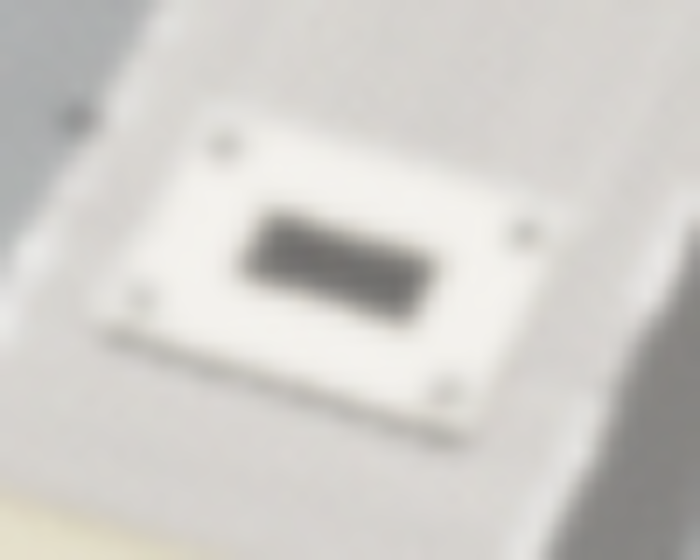

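Combining the views, the vane is about +0.4 mm along the unit's x and -0.6 mm along its y from the slot. Nudging that out and going lower, to just above the mouth.

>>> drive_tool:
  increments: "-0.0005 0.0005 -0.006 0;0 0 -0.007 0;0 0 -0.005 0;0 0 0 0;0 0 0 0;0 0 0 0"

```text
t: 13.9
eef_pos: [0.5735, -0.0469, 0.3048]
tool_rot: [0.0, 0.992, 0.123, 0.0]
contact_force: [-0.2, 0.4, -2.1]
gripper_width: 0.275
```

```bash
python3 look.py 12
```

```text
13.9 [ 0.5735 -0.0469  0.3048] [0.     0.9925 0.1226 0.    ] -75.91868957693157 [-0.2  0.4 -2.1] [-0.03 -0.02  0.05]
vane pred side [257.98885047 182.9302715 ] slot [258.71117512 188.48720427]
wrist vane [255.625859   186.11870668] slot [257.25180581 181.90862355]
```

View pics/s12c.png

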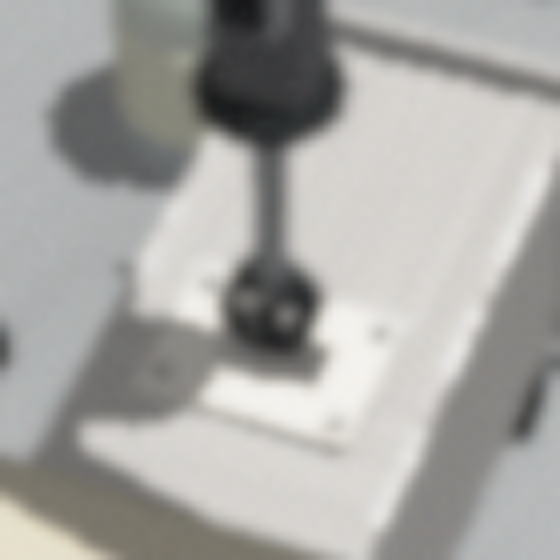

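View pics/w12c.png

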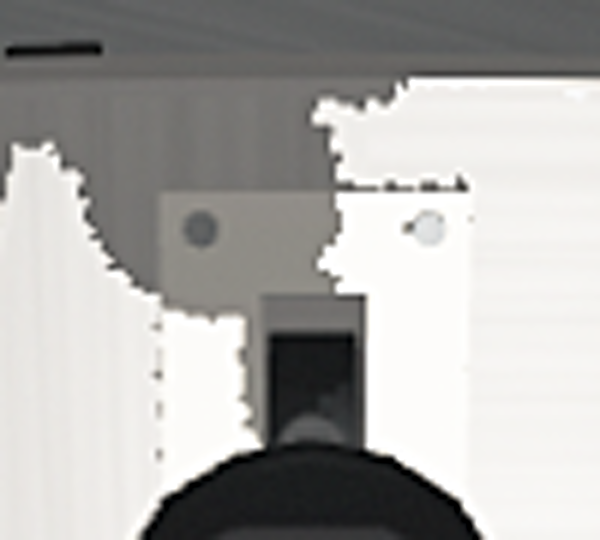

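```bash
python3 - <<'E'
from h import *
import json
from scipy.optimize import brentq
c=json.load(open("pics/w12.json"))
px=lambda x,y:(205+(x+.5)/6-.5,115+(y+.5)/6-.5)
a=np.radians(14);ux=np.array([np.cos(a),np.sin(a),0]);uy=np.array([-np.sin(a),np.cos(a),0])
S=atz("wrist",*px(313.5,296),.13,c)-.017*ux
e=np.array([.5735,-.0469,.3048]);v0=e-[0,0,.153];th=np.linspace(0,2*np.pi,721)
def top(p): return min(proj("wrist",p+.015*(np.cos(t)*ux+np.sin(t)*np.array([0,0,1]))+s*.007*uy,c)[1] for t in th for s in(-1,1))
dx=brentq(lambda d:top(v0+d*ux)-px(312,333)[1],-.01,.01);V=v0+dx*ux
print("slot",S,"vane",V,dx,"ux",(V-S)@ux*1e3)
Vs=atz("side",225+271.5/8-.5,145+304.5/8-.5,v0[2]);Ss=atz("side",258.6,188.65,.13)
print(Vs,Ss,(Vs-Ss)@ux*1e3,(Vs-Ss)@uy*1e3)
E
```

```text
slot [ 0.57435435 -0.04791333  0.13      ] vane [ 0.57375604 -0.04683616  0.1518    ] 0.00026387514959770315 ux -0.3199533013719172
[ 0.57330744 -0.04846885  0.1518    ] [ 0.57271902 -0.0482271   0.13      ] 0.5124554991867609 -0.3769180940148483
```

The views agree within about 0.5 mm in both axes. Descending slowly and watching the force.

>>> drive_tool:
  increments: "0 0 -0.004 0;0 0 -0.004 0;0 0 -0.004 0;0 0 -0.004 0;0 0 -0.004 0;0 0 -0.004 0;0 0 0 0"

```text
t: 14.58
eef_pos: [0.5729, -0.0469, 0.2797]
tool_rot: [-0.0, 0.992, 0.123, -0.001]
contact_force: [-0.8, 0.1, -1.3]
gripper_width: 0.268
```

```bash
python3 look.py 13
```

```text
14.5833 [ 0.5729 -0.0469  0.2797] [-1.000e-04  9.925e-01  1.226e-01 -8.000e-04] -75.91781644714658 [-0.8  0.1 -1.3] [0.06 0.02 0.03]
vane pred side [258.22436066 189.83577991] slot [258.71117512 188.48720427]
wrist vane [255.71849553 185.84529344] slot [257.60662849 187.31193121]
```

View pics/s13c.png

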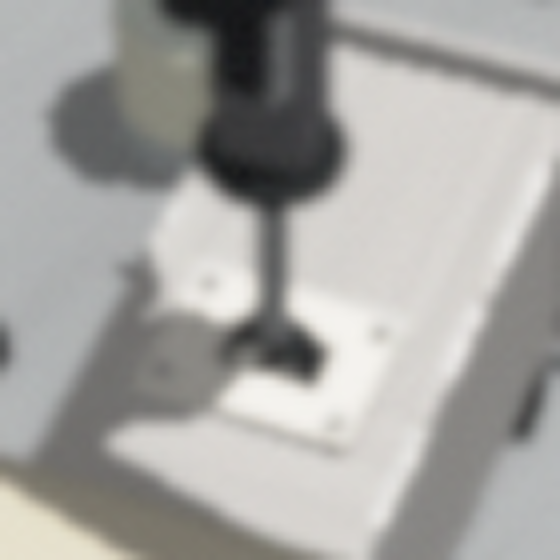

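View pics/w13c.png

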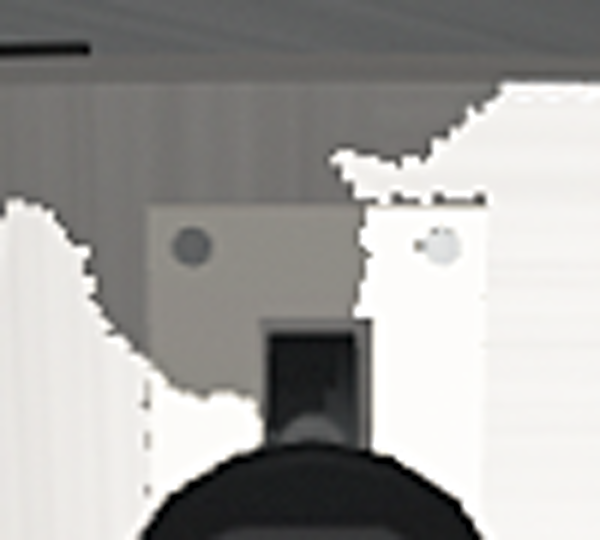

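The vane is entering the slot without force. In the wrist crop the gaps are about 6 px left and 14 px right, so I nudge about 0.6 mm right and continue.

>>> drive_tool:
  increments: "0.0004 -0.0006 0 0;0 0 -0.004 0;0 0 -0.004 0;0 0 -0.004 0;0 0 -0.004 0;0 0 0 0;0 0 0 0"

```text
t: 15.27
eef_pos: [0.5736, -0.0475, 0.2644]
tool_rot: [-0.0, 0.992, 0.123, -0.0]
contact_force: [0.7, 0.5, -2.0]
gripper_width: 0.273
```

```bash
python3 look.py 14
```

```text
15.2667 [ 0.5736 -0.0475  0.2644] [-1.000e-04  9.925e-01  1.226e-01 -4.000e-04] -75.91078708976472 [ 0.7  0.5 -2. ] [-0.05  0.08 -0.02]
vane pred side [258.13263691 193.59952249] slot [258.71117512 188.48720427]
wrist vane [255.62745139 185.96886414] slot [256.86555179 192.37073031]
```

View pics/w14c.png

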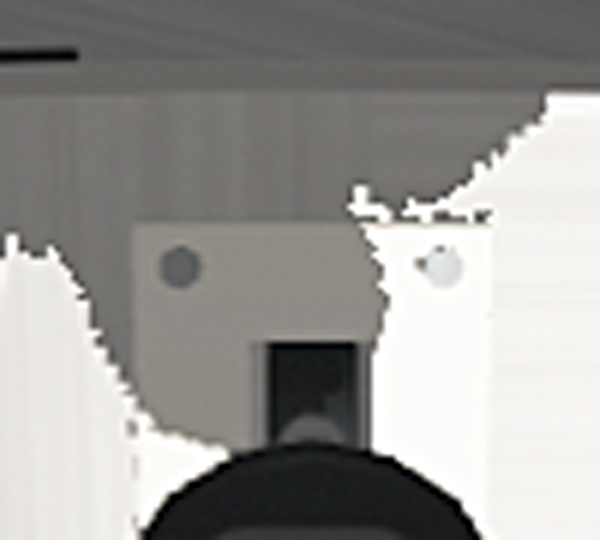

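The vane (268–356) is now centred in the slot (254–371). Continuing down to vane height 73 mm, i.e. TCP 0.226.

>>> drive_tool:
  increments: "0 0 -0.005 0;0 0 -0.006 0;0 0 -0.006 0;0 0 -0.006 0;0 0 -0.006 0;0 0 -0.006 0;0 0 -0.004 0;0 0 0 0;0 0 0 0;0 0 0 0"

```text
t: 16.2
eef_pos: [0.5741, -0.0475, 0.2261]
tool_rot: [0.0, 0.992, 0.123, 0.0]
contact_force: [-0.0, 0.0, -2.1]
gripper_width: 0.274
```

```bash
python3 look.py 15; python3 - <<'E'
from h import *
crop("pics/s15.png","pics/s15d.png",190,120,130,120,5)
crop("pics/w15.png","pics/w15d.png",200,130,110,80,7)
E
```

```text
16.2 [ 0.5741 -0.0475  0.2261] [0.000e+00 9.925e-01 1.226e-01 3.000e-04] -75.91874438223068 [-0.   0.  -2.1] [-0.06  0.01 -0.01]
vane pred side [258.03565664 203.24097819] slot [258.71117512 188.48720427]
wrist vane [255.59792067 186.18227903] slot [256.88528488 206.48780459]
```

View pics/s15d.png

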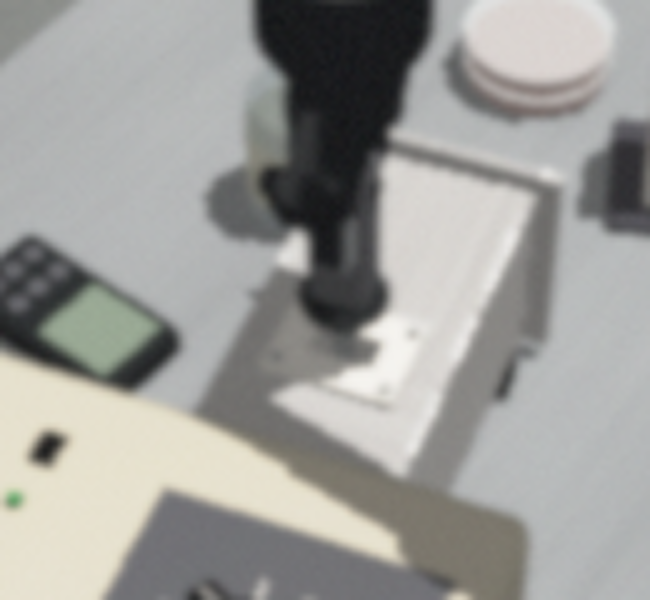

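View pics/w15d.png

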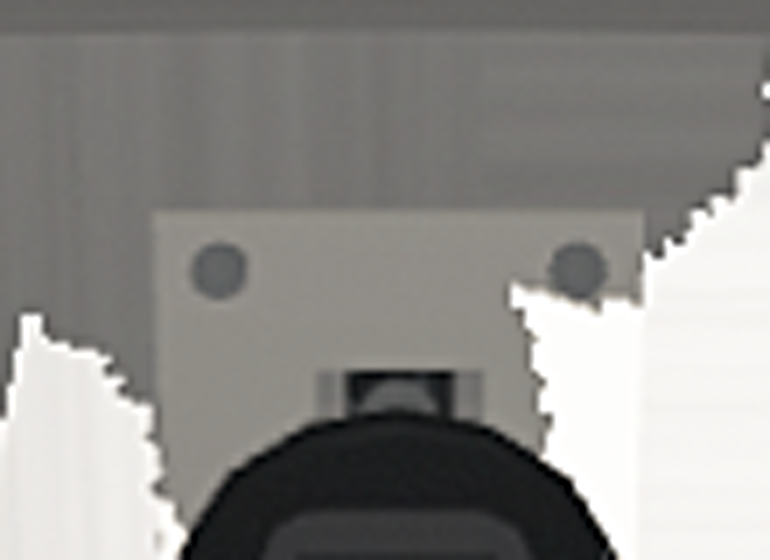

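View pics/w15.png

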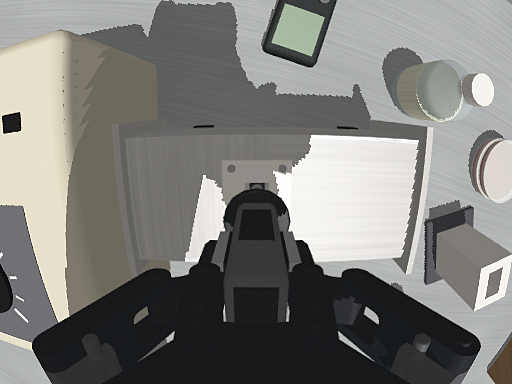

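The shaft is centred in the slot and the wrist force is just the probe's weight (-2.1 N), so there is no contact. Final check of the dial and stability.

>>> drive_tool:
  increments: "0 0 0 0;0 0 0 0;0 0 0 0;0 0 0 0;0 0 0 0;0 0 0 0"

```text
t: 16.8
eef_pos: [0.5738, -0.0475, 0.2258]
tool_rot: [0.0, 0.992, 0.123, 0.0]
contact_force: [-0.3, -0.4, -0.7]
gripper_width: 0.278
```

```bash
python3 look.py 16; python3 - <<'E'
from h import *
crop("pics/s16.png","pics/s16d.png",190,205,110,100,5)
E
```

```text
16.8 [ 0.5738 -0.0475  0.2258] [0.     0.9925 0.1226 0.    ] -75.91675248162778 [-0.3 -0.4 -0.7] [0.04 0.   0.04]
vane pred side [258.11505719 203.33621589] slot [258.71117512 188.48720427]
wrist vane [255.60293007 186.11169229] slot [256.94224634 206.24408183]
```

View pics/s16d.png

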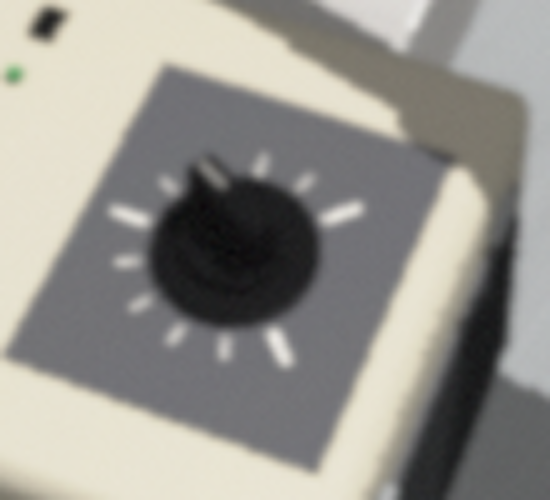

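In this oblique view the raised pointer at (212,170) is displaced by parallax. Checking it by projection.

```bash
python3 - <<'E'
from h import *
C=np.array([.4742,.1635])
for m in (5.5,6,6.5,7):
    a=np.radians(14-27*(m-5));d=np.array([np.cos(a),np.sin(a)])
    f=lambda r,z:((proj("side",[*(C+r*d),z])-[190,205]+.5)*5-.5).round(0)
    print(m,"line",f(.0045,.244),f(.0205,.244),"tick",f(.04,.2))
E
```

```text
5.5 line [220. 185.] [187. 164.] tick [154. 203.]
6 line [222. 183.] [196. 157.] tick [171. 188.]
6.5 line [225. 182.] [206. 151.] tick [191. 177.]
7 line [227. 181.] [218. 147.] tick [213. 170.]
```

```bash
python3 - <<'E'
from h import *
crop("pics/s16.png","pics/s16e.png",215,225,40,40,14)
C=np.array([.4742,.1635])
for m in (5.8,6,6.2,6.4):
    a=np.radians(14-27*(m-5));d=np.array([np.cos(a),np.sin(a)])
    f=lambda r,z:((proj("side",[*(C+r*d),z])-[215,225]+.5)*14-.5).round(0)
    print(m,"line",f(.0045,.244),f(.0205,.244),"tick",f(.04,.2))
import json
# precise recheck of the overhead wrist picture w5
c=json.load(open("pics/w5.json"));px=lambda x,y,z:atz("wrist",186+(x+.5)/4.2-.5,122+(y+.5)/4.2-.5,z,c)
p,q=px(293,232,.244),px(293,313,.244);v=p-q;print("pointer yaw",np.degrees(np.arctan2(v[1],v[0])),p,q)
for k,a,b in((5,(214,124),(181,60)),(6,(293,106),(293,65)),(7,(371,123),(388,88)),(0,(242,421),(226,482)),(10,(450,321),(515,344))):
    v=(px(*a,.2)+px(*b,.2))/2-[*C,.2];print(k,np.degrees(np.arctan2(v[1],v[0]))+27*(k-5))
E
```

```text
5.8 line [271. 235.] [188. 167.] tick [110. 263.]
6 line [273. 233.] [199. 159.] tick [129. 248.]
6.2 line [275. 232.] [210. 152.] tick [151. 234.]
6.4 line [278. 230.] [222. 145.] tick [173. 222.]
pointer yaw -12.953613618296599 [0.4932332  0.15984048 0.244     ] [0.47778695 0.16339336 0.244     ]
5 14.86594714484451
6 15.11325412228916
7 15.565978462316103
0 13.272307844568445
10 14.077823952222502
```

View pics/s16e.png

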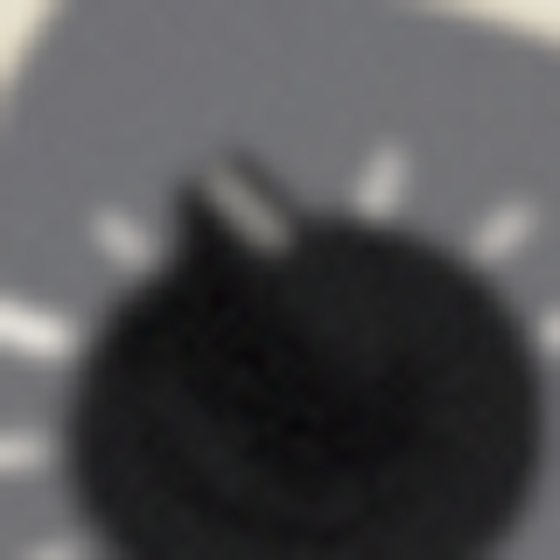

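The pointer line runs (213,170)→(288,247), slope 75:77. The prediction for mark 6 is 74:74, so the dial is still at 6. Handing in.

```bash
python3 -c "
from station import bot
print(bot.hand_in())"
```

```text
the job is handed in; nothing more can be done
None
```

I turned the fan dial to mark 6, then lifted the dark probe from its stand and passed its vane down through the slot. I handed in at about 17 s of robot time, still holding the probe by its handle.

**Dial:** in the overhead wrist view after release, the pointer was in line with the mark 6 tick (yaw -13.0°, target -13°). The last side view also fits mark 6: pointer slope 75:77 against 74:74 predicted.

**Probe:**
- The vane centre is about 73 mm above the bench.
- The vane is within about 0.5 mm of the slot's centre, and its yaw is 14.1° against about 14° for the duct.
- The last wrist pictures show the shaft centred with clear gaps on the sides I could see.
- The wrist force showed about the probe's weight or less, so I saw no sign of contact with the duct.

**Disagreements:** while lining up over the slot, the side and wrist cameras differed by 1–2 mm on the slot's position, less after the last correction. I went by the gaps in the wrist view. My measurements of the duct's yaw ranged from 13.1° to 14.7°.

The bottle, dishes, display and purple look-alike were not touched.

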